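# Refit the cover plate of a condiment caddy: hold it for screwing

### The job

Stand the salt shaker upright in the caddy's empty round seat and let go of it. Then pick up the steel cover plate by its black handle and hold it level about a centimetre above the caddy, the right way round for the two jars, with its four corner holes over the threaded holes and touching neither caddy nor jars, so that I can push in the rubber bushes from below and start the screws. Finish while still holding it there: do not set it down or let go; keep the shaker from tipping, do not shove the caddy about or knock over its jar, and leave the other things on the table where they are.

Things in the scene. Friction and masses are not known exactly. Their poses are not given: they have to be found in the camera images.
- caddy: loose open steel box (1.6 kg, rubber feet), 110 (x) x 208 (y) x 48 mm high, 3 mm walls. Origin: centre of its underside, z up. Inner floor at z = 7 mm with two seats (rings 5 mm high): a large one (inner diameter 70) at y = +50 mm with the chilli jar in it, a small empty one at y = -54. Four corner pillars up to the rim, each with a 6 mm threaded hole in its top, at x = +-43, y = +-92 mm
- chilli_jar: glass jar with a yellow screw cap, 65 mm diameter, 94 mm high, standing in the caddy's large seat; it rises to 101 mm above the table. Origin: centre of its underside
- shaker_center (a point): centre of the salt shaker (clear glass, grey domed cap, 44 mm diameter, 90 mm high, 0.1 kg), on its axis, 45 mm above its underside; z along its axis. It stands upright on the table at the start. The glass is 44 mm wide at most; the cap begins about 70 mm above the underside and is about 34 mm wide
- small_seat (a point): centre of the caddy's small empty seat, on the inner floor, 7 mm above the table and 41 mm below the rim; axes as the caddy's. The seat ring has 52 mm inner diameter and is 5 mm high. With the shaker home, its centre lies 45 mm above this point
- cover: loose steel cover plate, 110 (x) x 208 (y) x 4 mm, 0.4 kg. Origin: centre of its underside, z up. Jar holes: 80 mm at y = +50, 64 mm at y = -54; four 11 mm corner holes at x = +-43, y = +-92. Lies flat on the table at first, handle up. Fitted, its axes point as the caddy's and its origin is above the caddy's; the jars stick up through the jar holes
- cover_grip (a point): centre of the black handle bar of the cover plate: 92 mm long along the plate's x, 16 mm wide along y, 22 mm high, rounded; it lies at y = -6 mm of the plate, 88 mm above the plate's underside (top of the bar at 99 mm), on two thin posts at x = +-36 mm. Axes as the plate's
- hole_a (a point): centre of the cover's corner hole at x = +43, y = +92 mm, on the plate's underside; axes as the plate's
- hole_b (a point): centre of the cover's corner hole at x = -43, y = -92 mm, on the plate's underside
- thread_a (a point): mouth of the caddy's threaded hole at x = +43, y = +92 mm, at rim height (48 mm above the table); hole_a belongs over it. Axes as the caddy's
- thread_b (a point): mouth of the caddy's threaded hole at x = -43, y = -92 mm, at rim height; hole_b belongs over it
- screw_cup: bystander: small steel cup, 68 mm wide, 42 mm high, with thumbscrews in it; leave alone. Origin: centre of its underside
- sauce_pot: bystander: lidded portion pot, 53 mm wide, 36 mm high; leave alone. Origin: centre of its underside
- kitchen_timer: bystander: round kitchen timer, 62 mm wide, 40 mm high; leave alone. Origin: centre of its underside
There are look-alikes about, which are no part of the job. Leave any green look-alike of the part that bears shaker_center alone. What is shaped like the chilli_jar but blue is not meant.

How it is judged:
On the way:
1. the salt shaker stands upright in the small seat, let go (horizontal distance between shaker_center and small_seat below 0.006 m and z of shaker_center in the frame of small_seat between 0.041 and 0.048 m and angle between shaker_center's own z axis and vertical below 0.08 rad and contact force between the fingers and salt_shaker below 0.05 N), for 0.3 s.
At the end, for the whole second after the job is handed in: Shaker released, upright (0.08 rad), on the floor within 6 mm of the small seat's centre. Cover held by the fingers, still, level (0.06 rad), holes a and b within 5 mm sideways of and 4 to 20 mm above threads a and b, touching neither caddy nor jars. Chilli jar upright, caddy moved under 30 mm (all of step 1 and horizontal distance between hole_a and thread_a below 0.005 m and z of hole_a in the frame of thread_a between 0.004 and 0.02 m and horizontal distance between hole_b and thread_b below 0.005 m and z of hole_b in the frame of thread_b between 0.004 and 0.02 m and angle between cover_grip's own z axis and vertical below 0.06 rad and contact force between the fingers and cover above 1 N and linear speed of cover below 0.02 m/s and contact force between cover and caddy below 0.05 N and contact force between cover and salt_shaker below 0.05 N and contact force between cover and chilli_jar below 0.05 N and angle between chilli_jar's own z axis and vertical below 0.1 rad and distance of caddy from where it was at the start of the episode below 0.03 m); the arm keeps its last pose, push and grip.
It fails at once if the salt shaker tips over (more than 0.6 rad) (angle between shaker_center's own z axis and vertical above 0.6 rad).
It fails at once if the chilli jar is tipped (more than 0.3 rad) (angle between chilli_jar's own z axis and vertical above 0.3 rad).
It fails at once if the caddy is shoved more than 30 mm (distance of caddy from where it was at the start of the episode above 0.03 m).
It fails at once if a bystander (screw cup, sauce pot, timer) is moved more than 20 mm (distance of any of screw_cup, sauce_pot, kitchen_timer from where it was at the start of the episode above 0.02 m).
It also fails if it takes over 58 s, if anything falls off the work surface, if the arm or the gripper's body presses on something with over 40 N, if the wrist force passes 120 N, or if a joint passes its speed limit or range.

### The arm

A 6-joint arm with a two-finger parallel gripper is mounted at the origin on a cart in front of the work surface, level with it; the furniture and walls round the work are solid. World frame = base frame: x ahead of the robot, y to its left, z up, the work surface at z = 0. Lengths are in m, angles in rad, forces in N, time in s.
With the tool pointing down it reaches from about 0.35 to 1 m from the base axis. Payload 7.1 kg.
Tool frame: the origin (TCP) lies at the very end of the fingers, on their centre line; the grasp point (between the pads) lies r.pinch_z behind it (r.pinch_z is the distance from the TCP to the grasp point, in m); z points along the fingers, y is the direction in which the jaws open and shut (so a half turn about z gives the same grasp; the last joint's range is limited). The gripper opens to 85 mm and grips with 20 to 120 N. Pads are 22 mm wide; open, the fingers measure 114 mm over their backs; the gripper's body (76 mm by 85 mm) begins 54 mm behind the grasp point. The pads swing forward as they close: fully open they stand 13 mm farther back than shut.
Start: joints at [1.134, 0.423, 1.63, -0, 1.089, -0.019], TCP at [0.254, 0.571, 0.231] pointing down, gripper open.
Joint ranges: [-3, 3], [-0.9, 2.11], [0.09, 2.58], [-1.31, 4.45], [0.11, 2.69], [-2.54, 2.54]. Speed limits (rad/s): [2.39, 2.39, 3.01, 3.14, 3.14, 3.14].

### API

Orientations are given as a rotation vector (axis times angle).
In Python, from cell import r, snapshot gives the robot as it stands.
- The arm moves only by the shell command python3 -m crank 'ROWS' [OPENING]. ROWS is JSON, a list of rows, each an object with "dp": the shift along the world's x, y, z in m, a list of three; "roll": the turn about the world's z in rad. In form: [{"dp": [tx, ty, tz], "roll": roll}, ...]. A call has 1 to 20 rows; each row shifts and turns the commanded pose from where the row before left it; what a row does not reach is not made up. A row lasts 1/12 s, in which the tool goes at most 41.7 mm and 7.16 degrees, less where a joint would pass 70% of its speed; a pose out of reach is approached as far as the arm can. A call with a gripper value outside its range is refused whole. OPENING is the finger opening in m, from 0 to 0.0854, set as the call begins (- or left out, the last holds). The fingers move at their own pace and stop on an object; the grip force is fixed at half the most. Time passes only in rows, so rows that do not move let the fingers close. It gives the time, the measured TCP pose, the force and the opening at its end, in the units of the state.
- r.read_state(): the state, without advancing time (a new reading comes with each control period).
- snapshot(name): name is "side" or "top"; returns a dict with "img" (420x560x3 uint8, red, green, blue), "K" (3x3 intrinsics, pixels), "dist" ([k1, k2, p1, p2, k3] as OpenCV has them; the pictures are not rectified), "eye" and "orientation" of the camera in the world. Camera axes: x right, y down, z forward; pixel columns grow to the right and rows downward; lengths in m; the calibration is good to about 2 mm. A picture is of the moment at which its call begins. There is no depth.
- r.hand_in(): hands the job in, once; it reports no verdict.
The state is a dict: "t": time; "joint_positions": joint angles; "dq": joint speeds; "joint_efforts": joint torques, N m; "position": TCP position; "tool_rot": TCP orientation; "contact_force": force on the tool from outside, world axes, zero at the start; "ft_torque": the same for the moment, N m; "opening": opening from 0.0 (shut) to 1.0 (fully open).
Only numpy, scipy, OpenCV 4.12 (cv2) and the standard library are available. Lean on these libraries where they do the work, as an engineer would, in place of code of your own. Each camera call takes 0.05 s, during which the arm holds its last target.

## Working session

There is one attempt and no reset: what is moved stays moved. The work goes in short steps, Python scripts to look and compute and a shell command to move; the robot and the scene stay as the last step left them, time stands still between calls to the robot, and variables do not carry over. Pictures are saved under pics/ and viewed, and the job is handed in when it is done.

```bash
mkdir -p pics; ls
python3 - <<'E'
from cell import r, snapshot
import cv2
print(r.read_state(), r.pinch_z)
for n in("side","top"):
    s=snapshot(n); cv2.imwrite(f"pics/{n}0.png",s["img"][:,:,::-1]); print(n,s["K"],s["dist"],s["eye"],s["orientation"])
E
```

```text
pics
{'t': 0.0, 'joint_positions': array([ 1.13398830e+00,  4.23860683e-01,  1.63069909e+00, -2.44585026e-06,
        1.08859561e+00, -1.89829501e-02]), 'dq': array([ 5.48045071e-04,  2.14242491e-03, -4.58773072e-04, -2.98055044e-03,
        5.59227060e-04, -2.36356939e-06]), 'joint_efforts': array([-5.75808099e-05, -5.57384098e+01, -2.81740469e+01, -3.37169695e-05,
        7.32389613e-03, -1.54056181e-05]), 'position': array([0.25334227, 0.57074772, 0.23052973]), 'tool_rot': array([-6.51479679e-01, -3.07294125e+00,  2.39176046e-03]), 'contact_force': array([ 0.15329831, -0.45907994, -0.11523116]), 'ft_torque': array([ 0.02424957, -0.02716078,  0.03032575]), 'opening': 1.0000020740375903} 0.0187
side [[448.11305491   0.         281.37849552]
 [  0.         448.11305491 209.69790879]
 [  0.           0.           1.        ]] [-0.12959174  0.          0.          0.          0.        ] [ 0.51393768 -0.89790311  0.80047978] [-2.22785307  0.04475459 -0.04064087]
top [[467.00709597   0.         286.0954822 ]
 [  0.         467.00709597 211.7130549 ]
 [  0.           0.           1.        ]] [0.01609977 0.         0.         0.         0.        ] [4.41766565e-01 5.74655519e-04 1.17650546e+00] [-2.14900396  2.16419866 -0.11204379]
```

View pics/side0.png

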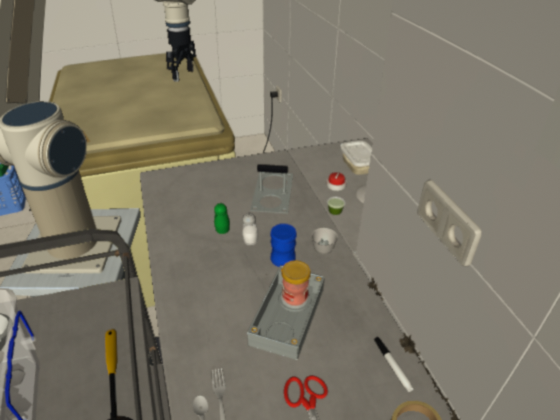

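View pics/top0.png

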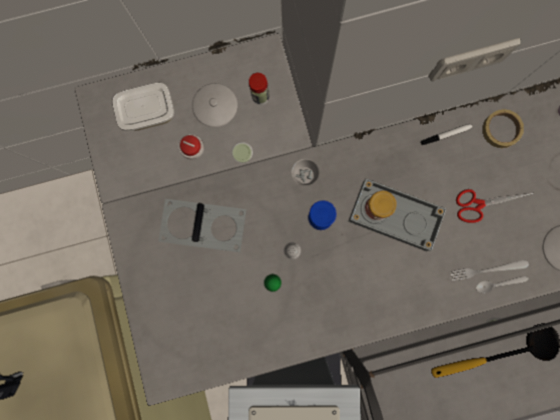

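Candidates for the shaker (top view): grey-capped clear one at (293,251) and green look-alike at (273,283). For the jar: yellow cap at (381,206), blue look-alike at (322,214). By the description, I choose the grey-capped and the yellow one. Next come close crops to check.

```bash
cat > h.py <<'E'
import numpy as np, cv2
from scipy.spatial.transform import Rotation as R
def ray(s,px):
    p=cv2.undistortPoints(np.array(px,float).reshape(-1,1,2),s["K"],s["dist"]).reshape(-1,2)
    d=np.c_[p,np.ones(len(p))]@R.from_rotvec(s["orientation"]).as_matrix().T
    return np.array(s["eye"]),d
def plane(s,px,z):
    e,d=ray(s,px); return e+d*((z-e[2])/d[:,2])[:,None]
def proj(s,P):
    M=R.from_rotvec(s["orientation"]).as_matrix().T
    return cv2.projectPoints(np.array(P,float).reshape(-1,3),cv2.Rodrigues(M)[0],-M@np.array(s["eye"]),s["K"],s["dist"])[0].reshape(-1,2)
def crop(s,x0,y0,x1,y1,k,name):
    cv2.imwrite("pics/"+name,cv2.resize(s["img"][y0:y1,x0:x1,::-1],None,fx=k,fy=k,interpolation=cv2.INTER_CUBIC))
E
python3 - <<'E'
from cell import r, snapshot
from h import *
s=snapshot("top"); crop(s,340,165,460,255,6,"a.png"); crop(s,150,190,260,260,7,"b.png"); crop(s,255,225,345,300,7,"c.png")
np.save("top0.npy",s,allow_pickle=True)
s=snapshot("side"); crop(s,200,150,360,270,5,"d.png"); crop(s,230,250,340,360,5,"e.png")
np.save("side0.npy",s,allow_pickle=True)
E
```

```text
(no output)
```

View pics/a.png

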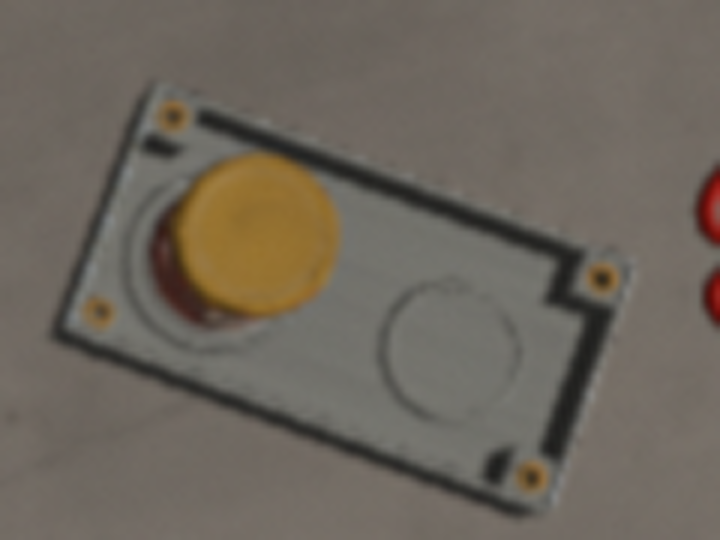

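View pics/b.png

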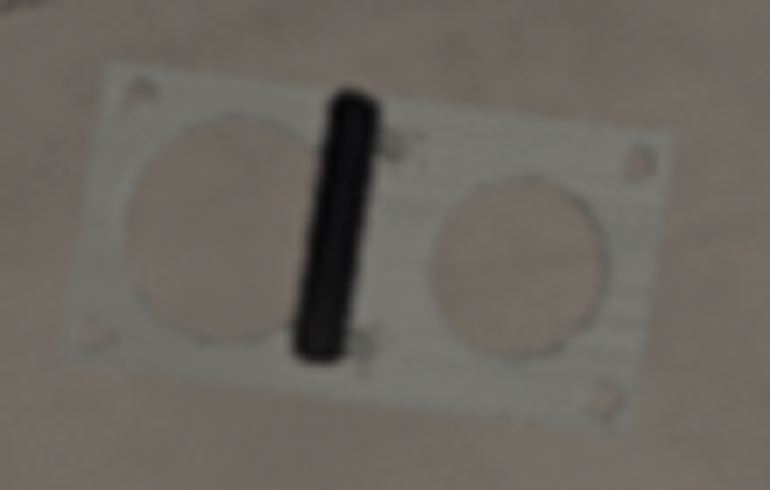

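View pics/c.png

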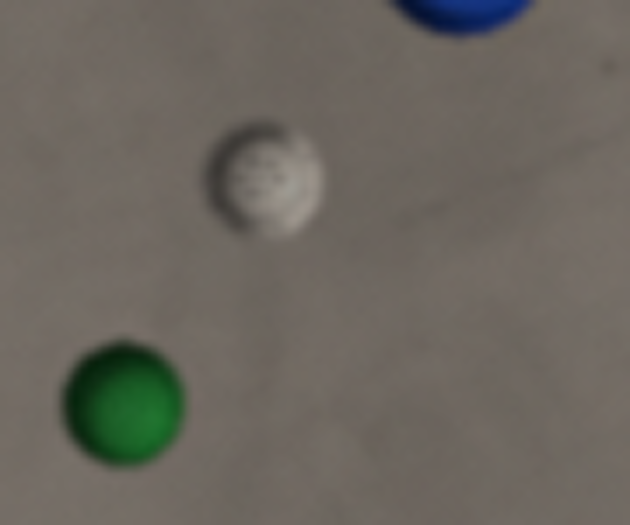

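View pics/d.png

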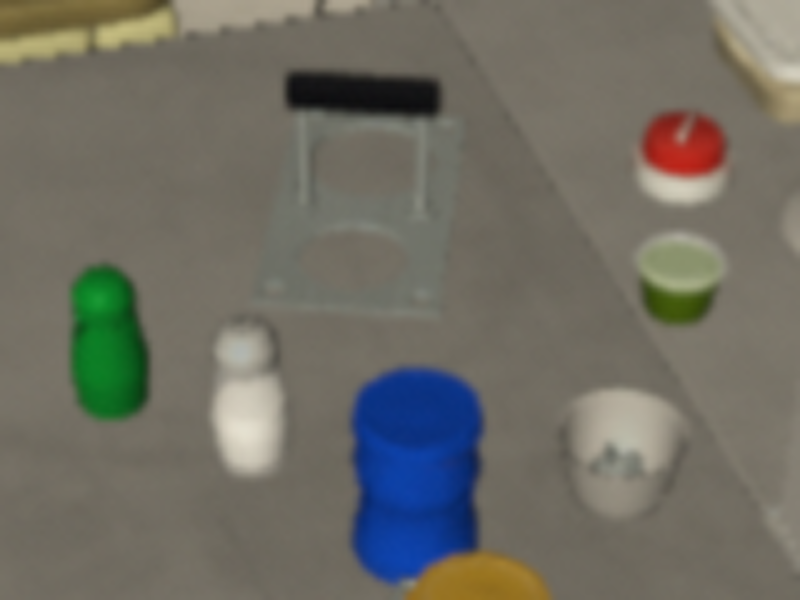

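View pics/e.png

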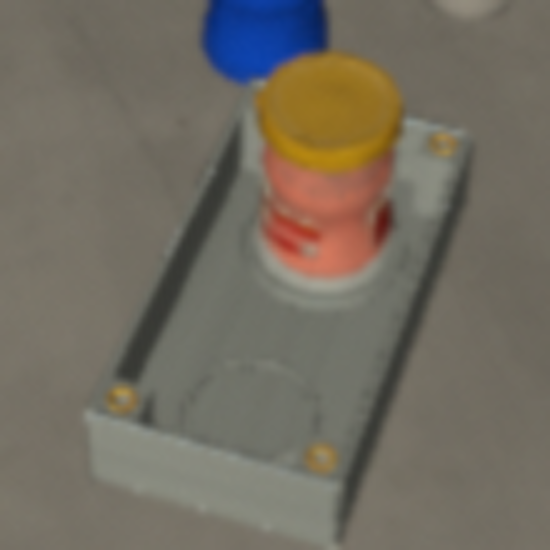

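Crops confirm it: grey-capped shaker at top (293,251), caddy with its large seat and jar to the left, empty seat at about (415,223), cover with its large hole left (183,221). Now I'll measure.

Run:
```python
from h import *
s=np.load("top0.npy",allow_pickle=True).item(); q=np.load("side0.npy",allow_pickle=True).item()
U=lambda a,k,o:(np.array(a,float)+.5)/k-.5+np.array(o)
def fit(P,M):
    c=P[:,:2].mean(0); A=(P[:,:2]-c); H=np.array(M,float); Hc=H-H.mean(0)
    a=np.arctan2((Hc[:,0]*A[:,1]-Hc[:,1]*A[:,0]).sum(),(Hc*A).sum())
    Rm=np.array([[np.cos(a),-np.sin(a)],[np.sin(a),np.cos(a)]])
    t=c-Rm@H.mean(0); return t,a,P[:,:2]-(H@Rm.T+t)
M=[(43,92),(-43,92),(43,-92),(-43,-92)]; M=np.array(M)/1000
P=plane(s,U([(173,117),(100,312),(601,278),(530,477)],6,(340,165)),.048)
t,a,e=fit(P,M);print("caddy top",t,np.degrees(a),"\n",e*1000)
# side: crop e (x5, 230,250): right-far, near-left, near-right
Ps=plane(q,U([(443,145),(122,399),(321,458)],5,(230,250)),.048)
ts,as_,es=fit(Ps,M[[0,3,2]]);print("caddy side",ts,np.degrees(as_),es*1000)
rot=np.array([[np.cos(a),-np.sin(a)],[np.sin(a),np.cos(a)]])
print("seat",t+rot@[0,-.054],"jar",t+rot@[0,.05])
Pc=plane(s,U([(141,91),(97,334),(640,163),(603,399)],7,(150,190)),.004)
tc,ac,ec=fit(Pc,M);print("cover",tc,np.degrees(ac),ec*1000)
rc=np.array([[np.cos(ac),-np.sin(ac)],[np.sin(ac),np.cos(ac)]]);print("grip from plate",tc+rc@[0,-.006])
# handle dark mask
g=s["img"].astype(int).max(2); m=np.zeros_like(g,np.uint8); m[195:250,185:215]=(g[195:250,185:215]<50)
n,l,st,ce=cv2.connectedComponentsWithStats(m); i=1+st[1:,4].argmax(); print("handle px",ce[i],st[i],plane(s,[ce[i]],.095))
(cx,cy),wh,an=cv2.minAreaRect(np.argwhere(l==i)[:,::-1].astype(np.float32)); b=plane(s,cv2.boxPoints(((cx,cy),wh,an)),.095); print(b)
print("shaker top",plane(s,U([(267,181)],7,(255,225)),.085))
print("shaker side cap top/base",plane(q,U([(247,345)],5,(200,150)),.08),plane(q,U([(249,425)],5,(200,150)),.03))
print("green",plane(s,U([(124,403)],7,(255,225)),.085),"blue",plane(s,[(322,214)],.095),"pillar wall corner",plane(s,[(317,147)],0))
```

```text
caddy top [ 0.56533776 -0.25771407] -21.64060428928494 
 [[-0.34913384 -0.35472658]
 [-0.00675689 -0.54763033]
 [ 0.1778611   0.42720933]
 [ 0.17802963  0.47514758]]
caddy side [ 0.56850396 -0.25558573] -21.756125911623588 [[-0.20934884 -0.18630172]
 [ 0.13613121  0.23450714]
 [ 0.07321762 -0.04820542]]
seat [ 0.54542346 -0.3079079 ] jar [ 0.58377693 -0.2112383 ]
cover [0.54613211 0.22499383] -8.299320962868407 [[ 1.27296478 -0.9094835 ]
 [-1.6704968   0.52864001]
 [ 0.15685562 -0.03076039]
 [ 0.24067641  0.41160388]]
grip from plate [0.54526604 0.21905666]
handle px [197.59245283 222.07924528] [192 203  12  39 265] [[0.54433551 0.21893678 0.095     ]]
[[0.50158948 0.23375512 0.095     ]
 [0.59027032 0.22046584 0.095     ]
 [0.58739793 0.20408831 0.095     ]
 [0.49877716 0.2175254  0.095     ]]
shaker top [[ 0.47728017 -0.00211676  0.085     ]]
shaker side cap top/base [[ 0.48258247 -0.00059483  0.08      ]] [[ 0.48212022 -0.00540557  0.03      ]]
green [[0.40449526 0.04570838 0.085     ]] blue [[ 0.56104289 -0.0709302   0.095     ]] pillar wall corner [[ 0.74515263 -0.06696035  0.        ]]
```

```bash
python3 -m crank '[{"dp":[0.013,-0.033,0],"roll":0.04},{"dp":[0.013,-0.033,0],"roll":0},{"dp":[0.013,-0.033,0],"roll":0},{"dp":[0.013,-0.033,0],"roll":0},{"dp":[0.013,-0.033,0],"roll":0},{"dp":[0.013,-0.033,0],"roll":0},{"dp":[0.013,-0.033,0],"roll":0},{"dp":[0.013,-0.033,0],"roll":0},{"dp":[0.013,-0.033,0],"roll":0},{"dp":[0.013,-0.033,0],"roll":0},{"dp":[0.013,-0.033,0],"roll":0},{"dp":[0.013,-0.033,0],"roll":0},{"dp":[0.013,-0.033,0],"roll":0},{"dp":[0.013,-0.033,0],"roll":0},{"dp":[0.013,-0.033,0],"roll":0},{"dp":[0.013,-0.033,0],"roll":0},{"dp":[0.007,-0.020,0],"roll":0},{"dp":[0,0,0],"roll":0},{"dp":[0,0,0],"roll":0}]' 0.0854
python3 - <<'E'
from cell import r, snapshot
from h import *
s=snapshot("side"); crop(s,180,110,340,270,4,"f.png")
st=r.read_state(); print(st["t"],st["position"],proj(s,[st["position"]]))
m=R.from_rotvec(st["tool_rot"]).as_matrix();print(m[:,2],np.degrees(np.arctan2(m[1,1],m[0,1])))
E
```

```text
t: 1.78
position: [0.4686, 0.0223, 0.2312]
tool_rot: [-0.594, -3.084, -0.0]
contact_force: [-0.3, 0.9, -0.3]
opening: 1.003
1.8333 [0.46826478 0.023116   0.23113205] [[241.25330959 163.46943475]]
[-6.53074654e-04  2.68688983e-04 -9.99999751e-01] 68.27730543334397
```

View pics/f.png

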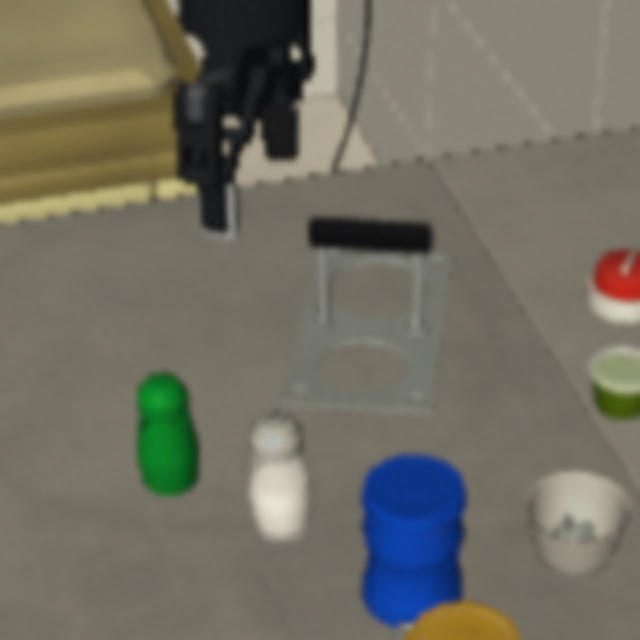

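```bash
python3 -m crank '[{"dp":[0.012,-0.025,0],"roll":0},{"dp":[0,0,-0.03],"roll":0},{"dp":[0,0,-0.03],"roll":0},{"dp":[0,0,-0.02],"roll":0},{"dp":[0,0,0],"roll":0},{"dp":[0,0,0],"roll":0}]'
python3 - <<'E'
from cell import r, snapshot
from h import *
st=r.read_state(); print(st["t"],st["position"])
s=snapshot("side"); crop(s,180,130,300,270,4,"g.png");print(proj(s,[st["position"]]))
s=snapshot("top"); crop(s,230,180,350,320,4,"g2.png");print(proj(s,[st["position"]]))
E
```

```text
t: 2.33
position: [0.4796, -0.0007, 0.1508]
tool_rot: [-0.587, -3.083, 0.001]
contact_force: [1.5, -0.3, -0.2]
opening: 0.999
2.3333 [ 0.47959268 -0.00071892  0.15079365]
[[246.90936501 196.28508369]]
[[292.13390048 248.39330636]]
```

View pics/g.png

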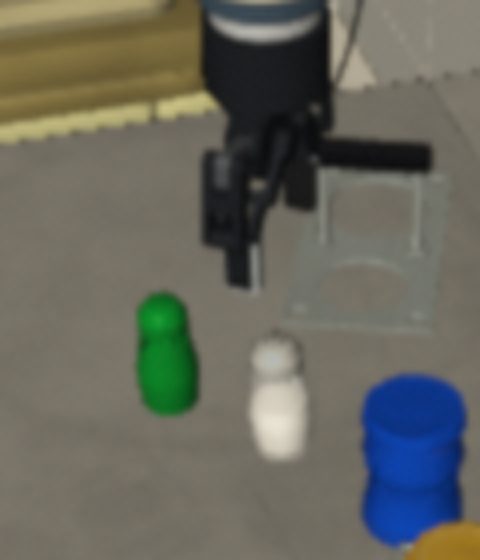

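View pics/g2.png

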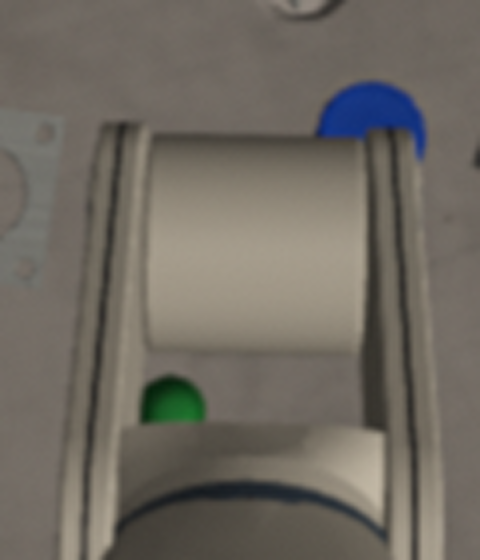

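```bash
python3 -m crank '[{"dp":[0,0,-0.03],"roll":0},{"dp":[0,0,-0.03],"roll":0},{"dp":[0,0,-0.03],"roll":0},{"dp":[0,0,-0.015],"roll":0},{"dp":[0,0,-0.015],"roll":0},{"dp":[0,0,0],"roll":0},{"dp":[0,0,0],"roll":0},{"dp":[0,0,0],"roll":0}]'
python3 - <<'E'
from cell import r, snapshot
from h import *
st=r.read_state(); print(st["t"],st["position"],st["contact_force"])
s=snapshot("side"); crop(s,180,150,300,270,5,"g3.png")
E
```

```text
t: 3.1
position: [0.4819, -0.0016, 0.0328]
tool_rot: [0.589, 3.083, 0.001]
contact_force: [-0.4, -0.5, -0.1]
opening: 0.998
3.1 [ 0.48186912 -0.0016072   0.03281845] [-0.36067847 -0.53943737 -0.12681997]
```

View pics/g3.png

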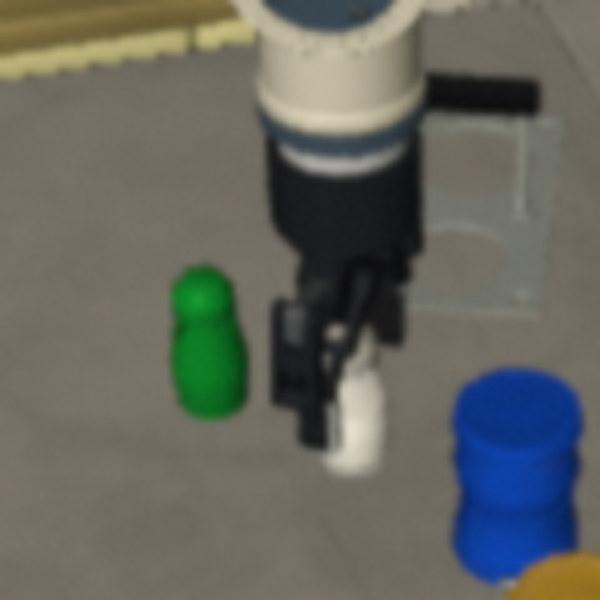

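Shaker sits between the fingers (shaker ~(355,420), near finger ~(315,430) in the crop). I'll close on it.

```bash
python3 -m crank '[{"dp":[0,0,0],"roll":0},{"dp":[0,0,0],"roll":0},{"dp":[0,0,0],"roll":0},{"dp":[0,0,0],"roll":0},{"dp":[0,0,0],"roll":0},{"dp":[0,0,0],"roll":0},{"dp":[0,0,0],"roll":0},{"dp":[0,0,0],"roll":0},{"dp":[0,0,0],"roll":0},{"dp":[0,0,0],"roll":0}]' 0.035; python3 -m crank '[{"dp":[0,0,0.01],"roll":0},{"dp":[0,0,0.02],"roll":0},{"dp":[0,0,0.03],"roll":0},{"dp":[0,0,0.04],"roll":0},{"dp":[0,0,0.03],"roll":0},{"dp":[0,0,0],"roll":0},{"dp":[0,0,0],"roll":0}]'
python3 - <<'E'
from cell import r, snapshot
from h import *
st=r.read_state(); print(st["t"],st["position"],st["contact_force"])
s=snapshot("side"); crop(s,180,120,300,240,5,"g4.png")
E
```

```text
t: 3.98
position: [0.4811, -0.0019, 0.0323]
tool_rot: [0.59, 3.085, -0.0]
contact_force: [-2.2, -0.7, 12.5]
opening: 0.447
t: 4.57
position: [0.4817, -0.0018, 0.1634]
tool_rot: [0.589, 3.081, 0.001]
contact_force: [0.2, 0.1, -1.2]
opening: 0.441
4.5667 [ 0.48168477 -0.00177686  0.16336996] [ 0.24790495  0.10535896 -1.18951177]
```

View pics/g4.png

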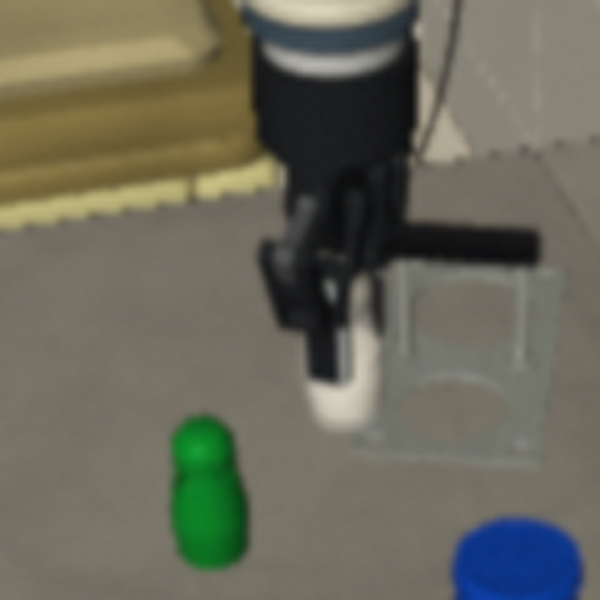

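```bash
python3 -m crank '[{"dp":[0,-0.01,0.015],"roll":0},{"dp":[0.005,-0.03,0],"roll":0},{"dp":[0.007,-0.03,0],"roll":0},{"dp":[0.007,-0.03,0],"roll":0},{"dp":[0.007,-0.03,0],"roll":0},{"dp":[0.007,-0.03,0],"roll":0},{"dp":[0.007,-0.03,0],"roll":0},{"dp":[0.007,-0.03,0],"roll":0},{"dp":[0.007,-0.03,0],"roll":0},{"dp":[0.007,-0.03,0],"roll":0},{"dp":[0.007,-0.015,0],"roll":0},{"dp":[0.004,-0.01,0],"roll":0},{"dp":[0,0,0],"roll":0},{"dp":[0,0,0],"roll":0}]'
python3 - <<'E'
from cell import r, snapshot
from h import *
st=r.read_state(); print(st["t"],st["position"],st["contact_force"])
s=snapshot("side"); crop(s,230,220,340,360,5,"k1.png"); p=st["position"]
print((proj(s,[p,[p[0],p[1],p[2]-.0323],[p[0],p[1],.007]])-[230,220]+.5)*5-.5)
s=snapshot("top"); crop(s,340,140,480,260,5,"k2.png")
E
```

```text
t: 5.78
position: [0.5516, -0.306, 0.1747]
tool_rot: [-0.59, -3.083, -0.002]
contact_force: [-0.1, -0.8, -0.6]
opening: 0.443
5.7833 [ 0.55157923 -0.3059717   0.17465377] [-0.11343597 -0.79115926 -0.62840554]
[[262.74398501 299.655092  ]
 [261.53773923 356.80596398]
 [257.05250037 568.48018423]]
```

View pics/k1.png

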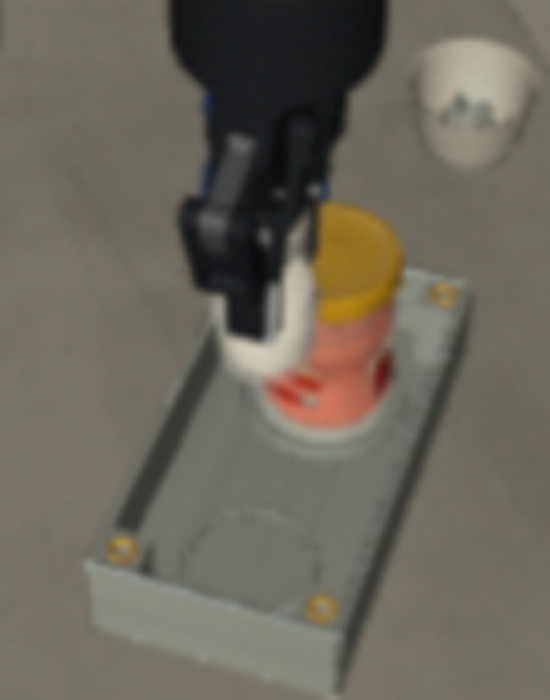

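View pics/k2.png

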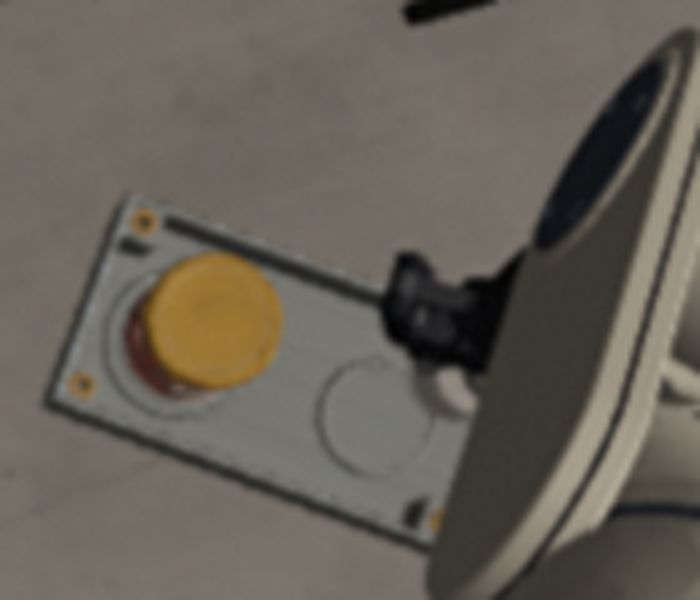

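```bash
python3 -m crank '[{"dp":[-0.003,0,-0.02],"roll":0},{"dp":[0,0,-0.03],"roll":0},{"dp":[0,0,-0.02],"roll":0},{"dp":[0,0,0],"roll":0},{"dp":[0,0,0],"roll":0},{"dp":[0,0,0],"roll":0}]'
python3 - <<'E'
from cell import r, snapshot
from h import *
st=r.read_state(); print(st["t"],st["position"],st["contact_force"])
s=snapshot("side"); crop(s,230,250,340,360,5,"m1.png"); p=st["position"]
f=lambda P:((proj(s,P)-[230,250]+.5)*5-.5).round(0)
print(f([p,[p[0],p[1],p[2]-.0323],[p[0],p[1],.007]]))
th=np.linspace(0,2*np.pi,72)
for z in(.007,.012):
  for rr in (.026,.029):
    c=f(np.c_[.5485+rr*np.cos(th),-.3058+rr*np.sin(th),z+0*th]); print(z,rr,c.min(0),c.max(0))
np.save("sideB.npy",s,allow_pickle=True)
E
```

```text
t: 6.38
position: [0.5502, -0.3064, 0.1075]
tool_rot: [0.588, 3.085, -0.001]
contact_force: [-0.0, -0.2, 0.2]
opening: 0.441
6.3833 [ 0.55024054 -0.30643257  0.10753042] [-0.01437372 -0.17004426  0.23536001]
[[257. 266.]
 [256. 318.]
 [254. 419.]]
0.007 0.026 [189. 370.] [310. 469.]
0.007 0.029 [182. 365.] [317. 474.]
0.012 0.026 [189. 363.] [311. 461.]
0.012 0.029 [182. 357.] [318. 467.]
```

View pics/m1.png

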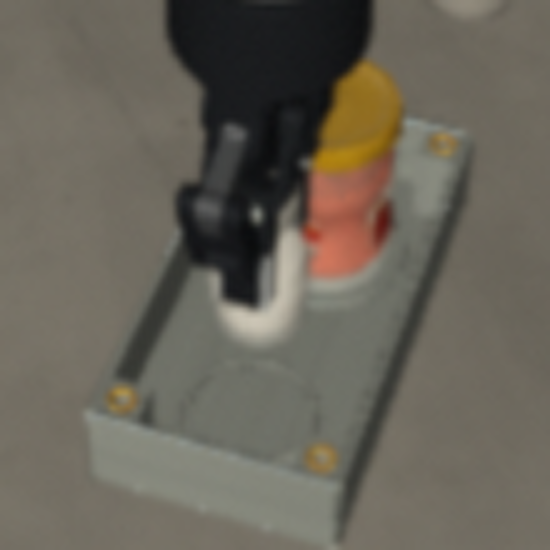

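```bash
python3 -m crank '[{"dp":[-0.002,0,-0.01],"roll":0},{"dp":[0,0,-0.015],"roll":0},{"dp":[0,0,-0.015],"roll":0},{"dp":[0,0,-0.01],"roll":0},{"dp":[0,0,0],"roll":0},{"dp":[0,0,0],"roll":0}]'
python3 - <<'E'
from cell import r, snapshot
from h import *
st=r.read_state(); print(st["t"],st["position"],st["contact_force"])
s=snapshot("side"); crop(s,230,250,340,360,5,"m2.png"); p=st["position"]
f=lambda P:((proj(s,P)-[230,250]+.5)*5-.5).round(0)
print(f([p,[p[0],p[1],p[2]-.0323],[p[0],p[1],.007]]))
E
```

```text
t: 6.93
position: [0.5474, -0.3067, 0.0561]
tool_rot: [-0.59, -3.085, -0.0]
contact_force: [0.6, 0.1, -0.7]
opening: 0.439
6.9333 [ 0.54739884 -0.3066867   0.05612969] [ 0.64612205  0.14948528 -0.7195772 ]
[[249. 348.]
 [248. 396.]
 [247. 420.]]
```

View pics/m2.png

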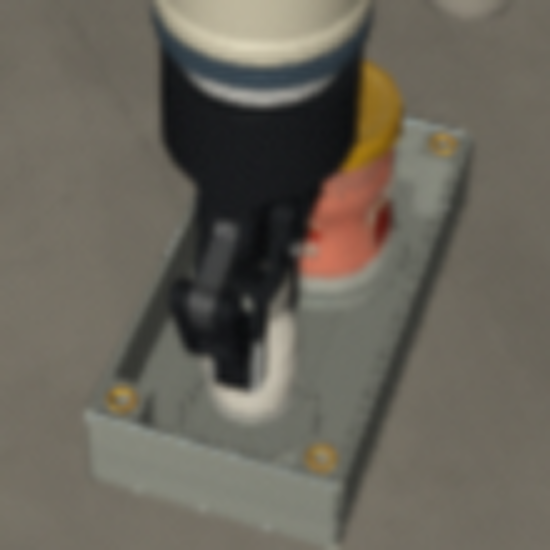

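```bash
python3 -m crank '[{"dp":[0,0,-0.005],"roll":0},{"dp":[0,0,-0.005],"roll":0},{"dp":[0,0,-0.002],"roll":0},{"dp":[0,0,-0.002],"roll":0},{"dp":[0,0,-0.001],"roll":0},{"dp":[0,0,0],"roll":0},{"dp":[0,0,0],"roll":0}]'
```

```text
t: 7.57
position: [0.5476, -0.3068, 0.0413]
tool_rot: [-0.59, -3.086, 0.0]
contact_force: [-0.1, 0.9, -1.0]
opening: 0.442
```

```bash
python3 -m crank '[{"dp":[0,0,-0.001],"roll":0},{"dp":[0,0,-0.001],"roll":0},{"dp":[0,0,0],"roll":0},{"dp":[0,0,0],"roll":0}]';python3 -m crank '[{"dp":[0,0,-0.001],"roll":0},{"dp":[0,0,0],"roll":0},{"dp":[0,0,0],"roll":0}]'
```

```text
t: 7.9
position: [0.5477, -0.3069, 0.0395]
tool_rot: [0.59, 3.085, -0.0]
contact_force: [0.5, -0.0, 0.7]
opening: 0.441
t: 8.15
position: [0.548, -0.307, 0.0394]
tool_rot: [0.59, 3.085, -0.001]
contact_force: [-1.5, 0.5, 7.6]
opening: 0.442
```

Run:
```python
from cell import r, snapshot
from h import *
s=snapshot("side"); crop(s,230,250,340,360,5,"m3.png");
```

```text
(no output)
```

View pics/m3.png

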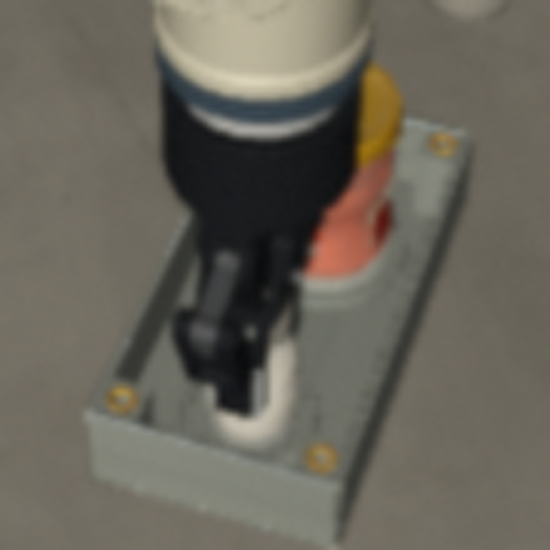

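Base has touched the seat floor (7.6 N at z 0.0394, as expected), so I'll release gently.

```bash
python3 -m crank '[{"dp":[0,0,0],"roll":0},{"dp":[0,0,0],"roll":0},{"dp":[0,0,0],"roll":0},{"dp":[0,0,0],"roll":0},{"dp":[0,0,0],"roll":0}]' 0.058; python3 -m crank '[{"dp":[0,0,0.005],"roll":0},{"dp":[0,0,0.01],"roll":0},{"dp":[0,0,0.02],"roll":0},{"dp":[0,0,0.03],"roll":0},{"dp":[0,0,0.04],"roll":0},{"dp":[0,0,0.04],"roll":0},{"dp":[0,0,0.03],"roll":0},{"dp":[0,0,0],"roll":0}]'
python3 - <<'E'
from cell import r, snapshot
from h import *
s=snapshot("side"); crop(s,230,250,340,360,5,"m4.png");
E
```

```text
t: 8.62
position: [0.5475, -0.3067, 0.0381]
tool_rot: [-0.59, -3.085, -0.0]
contact_force: [-0.2, -0.7, 0.1]
opening: 0.679
t: 9.28
position: [0.5511, -0.3088, 0.2219]
tool_rot: [0.588, 3.074, -0.007]
contact_force: [1.3, 0.4, 0.7]
opening: 0.679
```

View pics/m4.png

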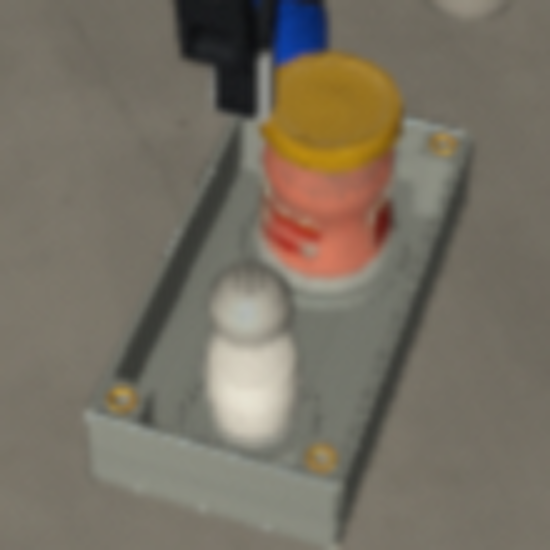

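Shaker stands upright in the seat: centre column ~250 against ring ~251. I'm taking the open gripper to the cover handle.

```bash
python3 -m crank '[{"dp":[0,0.02,0],"roll":0.02},{"dp":[0,0.035,0],"roll":0.02},{"dp":[0,0.035,0],"roll":0.02},{"dp":[0,0.035,0],"roll":0.02},{"dp":[0,0.035,0],"roll":0.02},{"dp":[0,0.035,0],"roll":0.02},{"dp":[0,0.035,0],"roll":0.02},{"dp":[0,0.035,0],"roll":0.02},{"dp":[0,0.035,0],"roll":0.02},{"dp":[0,0.035,0],"roll":0.02},{"dp":[0,0.035,0],"roll":0.02},{"dp":[0,0.035,0],"roll":0.014},{"dp":[0,0.035,0],"roll":0},{"dp":[0,0.035,0],"roll":0},{"dp":[0,0.035,0],"roll":0},{"dp":[0,0.018,0],"roll":0},{"dp":[0,0,0],"roll":0},{"dp":[0,0,0],"roll":0}]' 0.0854
python3 - <<'E'
from cell import r, snapshot
from h import *
q=np.load("side0.npy",allow_pickle=True).item()
U=lambda a,k,o:(np.array(a,float)+.5)/k-.5+np.array(o)
print(plane(q,U([(288,93),(438,96),(363,94)],5,(200,150)),.09))
st=r.read_state(); print(st["t"],st["position"]); m=R.from_rotvec(st["tool_rot"]).as_matrix();print(m[:,2],np.degrees(np.arctan2(m[1,1],m[0,1])))
s=snapshot("side"); crop(s,200,90,330,230,4,"n1.png")
E
```

```text
t: 10.83
position: [0.5466, 0.2217, 0.2124]
tool_rot: [-0.222, -3.132, 0.002]
contact_force: [-0.7, -0.9, -0.1]
opening: 0.996
[[0.504636   0.22360627 0.09      ]
 [0.59297167 0.21797161 0.09      ]
 [0.54883965 0.22130382 0.09      ]]
10.8333 [0.54663025 0.22170589 0.21237425]
[-1.73308961e-03 -9.65199219e-04 -9.99998032e-01] 81.88833252233962
```

View pics/n1.png

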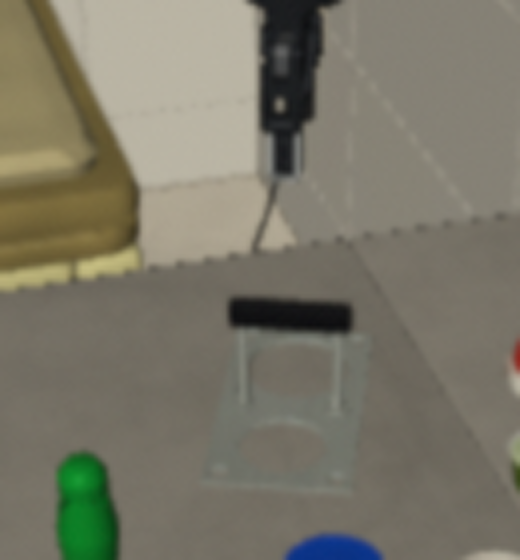

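```bash
python3 -m crank '[{"dp":[0.001,-0.001,-0.03],"roll":0},{"dp":[0,0,-0.03],"roll":0},{"dp":[0,0,-0.03],"roll":0},{"dp":[0,0,-0.03],"roll":0},{"dp":[0,0,-0.013],"roll":0},{"dp":[0,0,-0.008],"roll":0},{"dp":[0,0,0],"roll":0},{"dp":[0,0,0],"roll":0}]'
python3 - <<'E'
from cell import r, snapshot
from h import *
s=snapshot("side"); crop(s,200,90,330,230,4,"n2.png")
E
```

```text
t: 11.55
position: [0.5493, 0.2199, 0.0731]
tool_rot: [0.227, 3.133, 0.0]
contact_force: [-0.2, 0.3, -0.2]
opening: 1.003
```

View pics/n2.png

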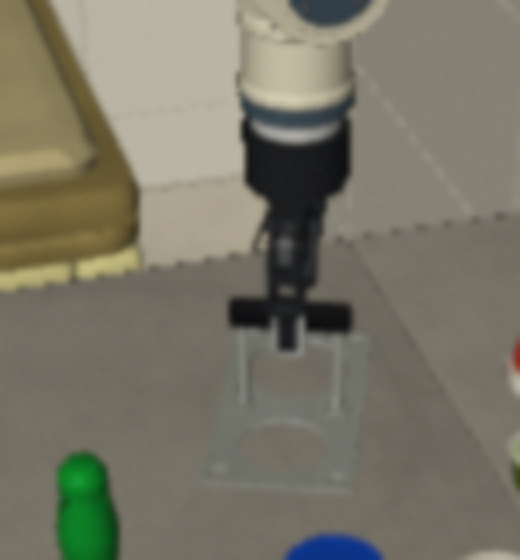

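```bash
python3 -m crank '[{"dp":[-0.001,0,-0.003],"roll":0},{"dp":[0,0,0],"roll":0},{"dp":[0,0,0],"roll":0}]'; python3 -m crank '[{"dp":[0,0,0],"roll":0},{"dp":[0,0,0],"roll":0},{"dp":[0,0,0],"roll":0},{"dp":[0,0,0],"roll":0},{"dp":[0,0,0],"roll":0},{"dp":[0,0,0],"roll":0},{"dp":[0,0,0],"roll":0},{"dp":[0,0,0],"roll":0},{"dp":[0,0,0],"roll":0},{"dp":[0,0,0],"roll":0},{"dp":[0,0,0],"roll":0},{"dp":[0,0,0],"roll":0}]' 0.0; python3 -m crank '[{"dp":[0,0,0.005],"roll":0},{"dp":[0,0,0.01],"roll":0},{"dp":[0,0,0.02],"roll":0},{"dp":[0,0,0.02],"roll":0},{"dp":[0,0,0.02],"roll":0},{"dp":[0,0,0.02],"roll":0},{"dp":[0,0,0.02],"roll":0},{"dp":[0,0,0],"roll":0},{"dp":[0,0,0],"roll":0}]';python3 - <<'E'
from cell import r, snapshot
from h import *
s=snapshot("side"); crop(s,200,70,340,230,4,"n3.png")
E
```

```text
t: 11.85
position: [0.5479, 0.2205, 0.0702]
tool_rot: [0.225, 3.132, 0.001]
contact_force: [0.6, -0.8, -0.7]
opening: 1.001
t: 12.85
position: [0.5477, 0.2203, 0.0695]
tool_rot: [0.226, 3.133, 0.0]
contact_force: [-0.1, -0.3, 3.0]
opening: 0.174
t: 13.6
position: [0.548, 0.2204, 0.1852]
tool_rot: [0.226, 3.131, 0.001]
contact_force: [0.2, 0.3, -4.2]
opening: 0.181
```

View pics/n3.png

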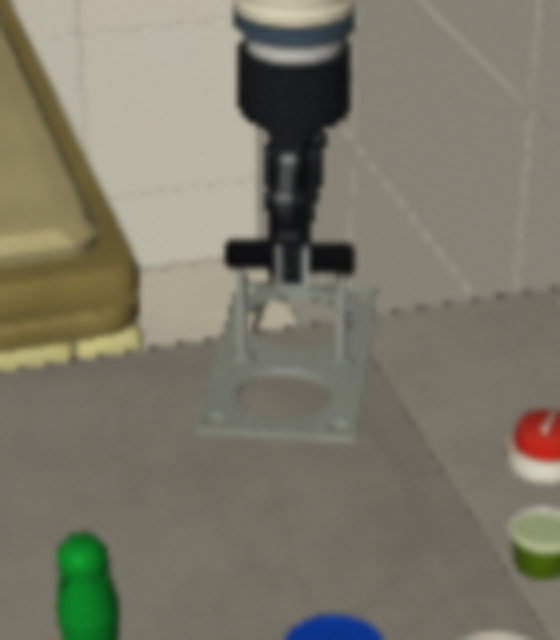

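```bash
python3 -m crank '[{"dp":[0,-0.01,0.025],"roll":0},{"dp":[0,-0.02,0.025],"roll":-0.02},{"dp":[0.001,-0.03,0],"roll":-0.02},{"dp":[0.001,-0.03,0],"roll":-0.02},{"dp":[0.001,-0.03,0],"roll":-0.02},{"dp":[0.001,-0.03,0],"roll":-0.02},{"dp":[0.001,-0.03,0],"roll":-0.02},{"dp":[0.001,-0.03,0],"roll":-0.02},{"dp":[0.001,-0.03,0],"roll":-0.02},{"dp":[0.001,-0.03,0],"roll":-0.02},{"dp":[0.001,-0.03,0],"roll":-0.02},{"dp":[0.001,-0.03,0],"roll":-0.02},{"dp":[0.001,-0.03,0],"roll":-0.02},{"dp":[0.001,-0.03,0],"roll":-0.016},{"dp":[0.001,-0.03,0],"roll":0},{"dp":[0.001,-0.03,0],"roll":0},{"dp":[0.001,-0.02,0],"roll":0},{"dp":[0.002,-0.012,0],"roll":0},{"dp":[0,0,0],"roll":0},{"dp":[0,0,0],"roll":0}]';python3 - <<'E'
from cell import r, snapshot
from h import *
st=r.read_state(); print(st["t"],st["position"]); m=R.from_rotvec(st["tool_rot"]).as_matrix();print(m[:,2],np.degrees(np.arctan2(m[1,1],m[0,1])))
s=snapshot("side"); crop(s,230,190,350,350,3.75,"p1.png")
s=snapshot("top"); crop(s,320,130,480,270,4,"p2.png")
E
```

```text
t: 15.32
position: [0.5639, -0.2614, 0.2328]
tool_rot: [-0.625, -3.076, -0.002]
contact_force: [-0.2, -0.3, -3.2]
opening: 0.175
15.3167 [ 0.5639015  -0.26139374  0.23280153]
[-0.00223668  0.00161349 -0.9999962 ] 67.03364545957655
```

View pics/p1.png

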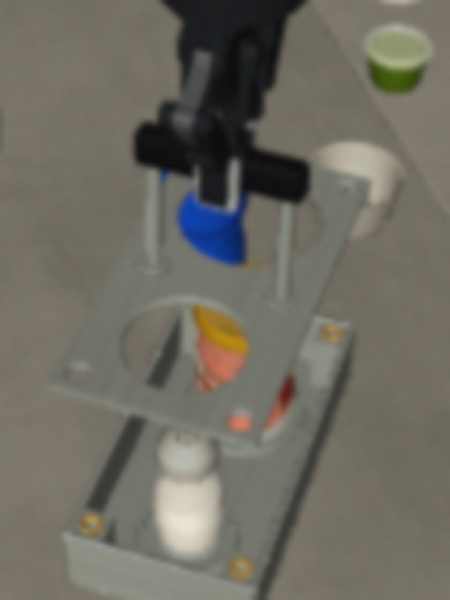

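View pics/p2.png

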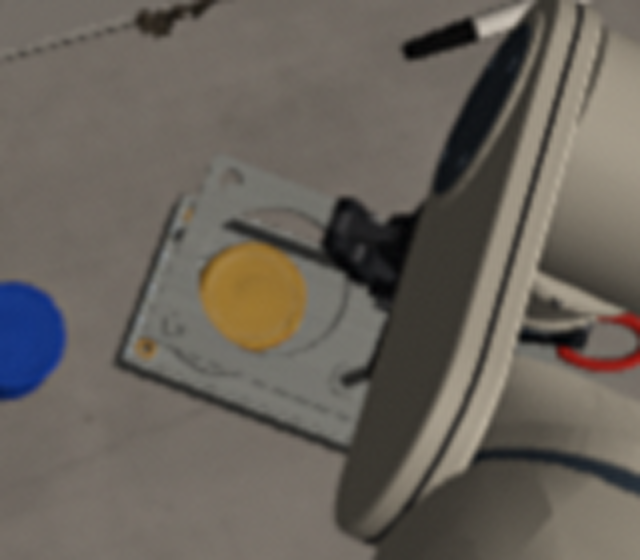

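```bash
cat > meas.py <<'E'
from h import *
from cell import r
def rep(hs,zt,ht=None):
    "hs: side px of holes +92/+43(far right), -43/-92 (near left), +43/-92 (near right)"
    s=np.load("side_cur.npy",allow_pickle=True).item()
    M=np.array([(43,92),(-43,-92),(43,-92)])/1000
    T=plane(s,[( (443+.5)/5-.5+230,(145+.5)/5-.5+250),((122.5)/5-.5+230,(399.5)/5-.5+250),((321.5)/5-.5+230,(458.5)/5-.5+250)],.048)
    H=plane(s,hs,zt); e=H-T; print("side err mm",(e*1000).round(1).tolist(), "mean",(e.mean(0)*1000).round(1))
    for n,P in(("T",T),("H",H)):
        v=P[0]-P[2]; w=P[2]-P[1]; print(n,np.degrees(np.arctan2(v[1],v[0]))-90,np.degrees(np.arctan2(w[1],w[0])),np.linalg.norm(v)*1000,np.linalg.norm(w)*1000)
E
python3 - <<'E'
from meas import *
from cell import snapshot
s=snapshot("side"); np.save("side_cur.npy",s,allow_pickle=True)
q=lambda u,v:((u+.5)/3.75-.5+230,(v+.5)/3.75-.5+190)
h=[q(348,187),q(80,371),q(241,423)]; print(h)
rep(h,.165)
ims=[cv2.resize(s["img"][int(v)-10:int(v)+11,int(u)-10:int(u)+11,::-1],None,fx=12,fy=12,interpolation=cv2.INTER_CUBIC) for u,v in h]
print([(int(u)-10,int(v)-10) for u,v in h]); cv2.imwrite("pics/holes.png",np.hstack(ims))
E
```

```text
[(322.43333333333334, 239.5), (250.96666666666667, 288.56666666666666), (293.9, 302.43333333333334)]
side err mm [[1.8, 3.5, 117.0], [-2.6, 6.5, 117.0], [-3.4, 1.7, 117.0]] mean [ -1.4   3.9 117. ]
T -21.690260470316844 -21.946493931642458 183.76712657174562 86.04683201443775
H -22.978904079866865 -25.041227517717484 187.40817253580417 87.23669968975761
[(312, 229), (240, 278), (283, 292)]
```

View pics/holes.png

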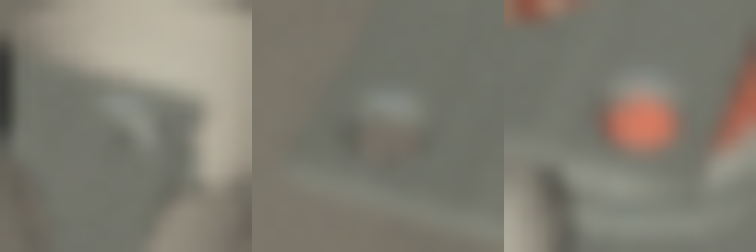

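```bash
python3 -m crank '[{"dp":[0.001,-0.002,-0.01],"roll":0.026},{"dp":[0,0,-0.02],"roll":0},{"dp":[0,0,-0.015],"roll":0},{"dp":[0,0,0],"roll":0},{"dp":[0,0,0],"roll":0},{"dp":[0,0,0],"roll":0}]';python3 - <<'E'
from meas import *
from cell import r, snapshot
st=r.read_state(); print(st["t"],st["position"]); m=R.from_rotvec(st["tool_rot"]).as_matrix();print(m[:,2],np.degrees(np.arctan2(m[1,1],m[0,1])))
s=snapshot("side"); np.save("side_cur.npy",s,allow_pickle=True); crop(s,230,210,350,350,4.2,"p3.png")
s=snapshot("top"); np.save("top_cur.npy",s,allow_pickle=True);crop(s,330,150,440,250,6,"p4.png")
E
```

```text
t: 15.97
position: [0.5662, -0.2633, 0.1902]
tool_rot: [0.582, 3.086, -0.0]
contact_force: [-0.4, 0.4, -3.4]
opening: 0.175
15.9667 [ 0.56621204 -0.26334969  0.19023701]
[ 1.03101828e-03 -4.46178020e-04 -9.99999369e-01] 68.63381169946616
```

View pics/p3.png

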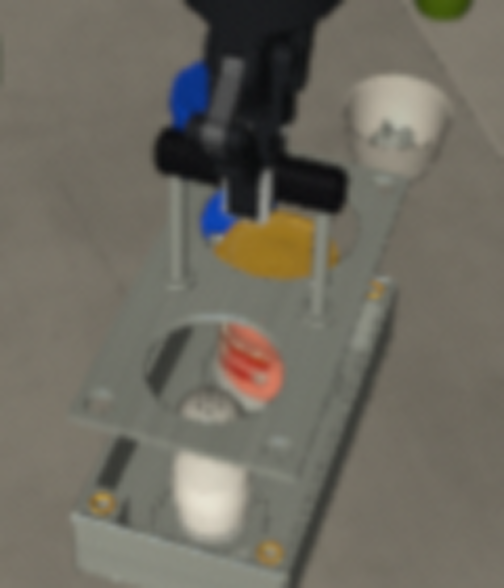

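View pics/p4.png

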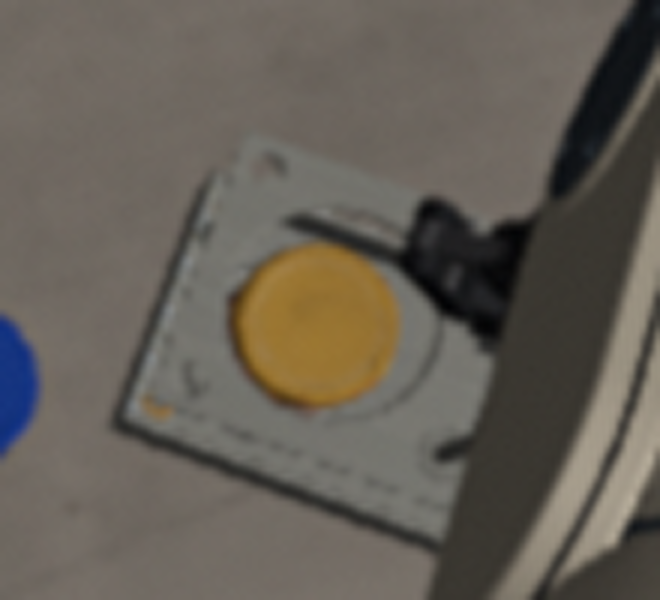

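```bash
cat >> meas.py <<'E'
def rept(ht,zt):
    s=np.load("top0.npy",allow_pickle=True).item()
    T=plane(s,[((u+.5)/6-.5+340,(v+.5)/6-.5+165) for u,v in((173,117),(100,312))],.048)
    H=plane(s,ht,zt); e=H-T; v=H[0]-H[1]; print("top err",(e*1000).round(1).tolist(),"yaw",np.degrees(np.arctan2(v[1],v[0])),np.linalg.norm(v)*1000)
E
python3 - <<'E'
from meas import *
q=lambda u,v:((u+.5)/4.2-.5+230,(v+.5)/4.2-.5+210)
rep([q(384,180),q(99,400),q(277,445)],.1247)
q=lambda u,v:((u+.5)/6-.5+330,(v+.5)/6-.5+150)
rept([q(268,165),q(195,379)],.1247)
s=np.load("side_cur.npy",allow_pickle=True).item()
h=[(321,252),(253,305),(295,315)]
print([(u-10,v-10) for u,v in h]);cv2.imwrite("pics/holes2.png",np.hstack([cv2.resize(s["img"][v-10:v+11,u-10:u+11,::-1],None,fx=12,fy=12,interpolation=cv2.INTER_CUBIC) for u,v in h]))
E
```

```text
side err mm [[1.9, 5.9, 76.7], [0.5, 0.5, 76.7], [1.2, 3.5, 76.7]] mean [ 1.2  3.3 76.7]
T -21.690260470316844 -21.946493931642458 183.76712657174562 86.04683201443775
H -21.622319755668812 -19.951314096002886 186.3329539612111 85.64758593945
top err [[2.7, -0.8, 76.7], [0.6, -2.7, 76.7]] yaw -19.993311316494378 86.86350215664959
[(311, 242), (243, 295), (285, 305)]
```

View pics/holes2.png

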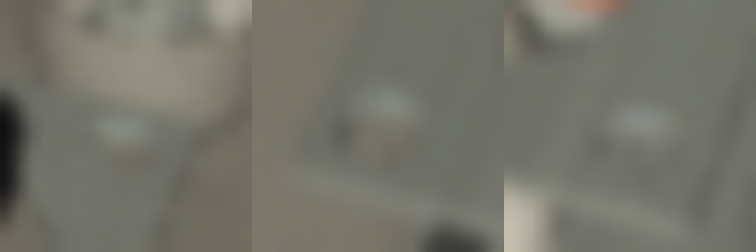

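Run:
```python
from meas import *
rep([(320.9,253.2),(253.5,305.2),(295.95,316.2)],.1247)
```

```text
side err mm [[1.3, 3.6, 76.7], [1.1, -0.4, 76.7], [1.8, 1.9, 76.7]] mean [ 1.4  1.7 76.7]
T -21.690260470316844 -21.946493931642458 183.76712657174562 86.04683201443775
H -21.362400703575503 -20.361317959125206 185.17852715147492 85.8846698936788
```

```bash
python3 -m crank '[{"dp":[-0.0015,0,0],"roll":-0.012},{"dp":[0,0,-0.01],"roll":0},{"dp":[0,0,-0.01],"roll":0},{"dp":[0,0,-0.01],"roll":0},{"dp":[0,0,-0.01],"roll":0},{"dp":[0,0,-0.01],"roll":0},{"dp":[0,0,0],"roll":0},{"dp":[0,0,0],"roll":0},{"dp":[0,0,0],"roll":0}]';python3 - <<'E'
from meas import *
from cell import r, snapshot
st=r.read_state(); print(st["t"],st["position"],st["contact_force"]); m=R.from_rotvec(st["tool_rot"]).as_matrix();print(m[:,2],np.degrees(np.arctan2(m[1,1],m[0,1])))
s=snapshot("side"); np.save("side_cur.npy",s,allow_pickle=True); crop(s,230,230,350,360,4.5,"p5.png")
s=snapshot("top"); np.save("top_cur.npy",s,allow_pickle=True);crop(s,330,150,440,250,6,"p6.png")
E
```

```text
t: 16.82
position: [0.5642, -0.2639, 0.1393]
tool_rot: [0.602, 3.083, 0.0]
contact_force: [0.3, -0.5, -2.6]
opening: 0.175
16.8167 [ 0.5642497  -0.26385392  0.13925175] [ 0.33911578 -0.51027534 -2.57265381]
[ 1.96374349e-05  1.08002300e-05 -1.00000000e+00] 67.89371162647285
```

View pics/p5.png

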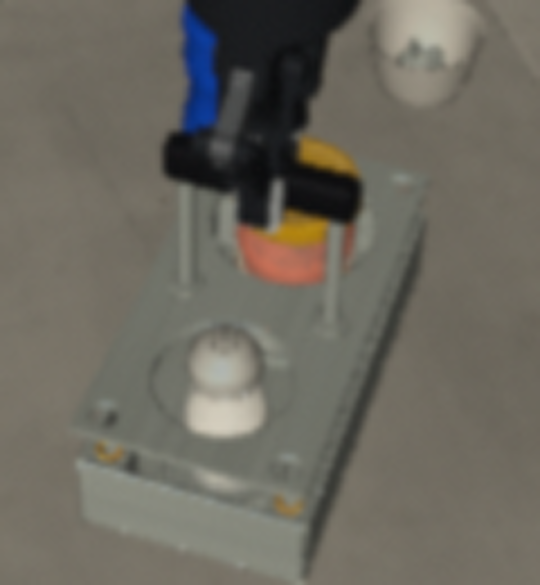

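View pics/p6.png

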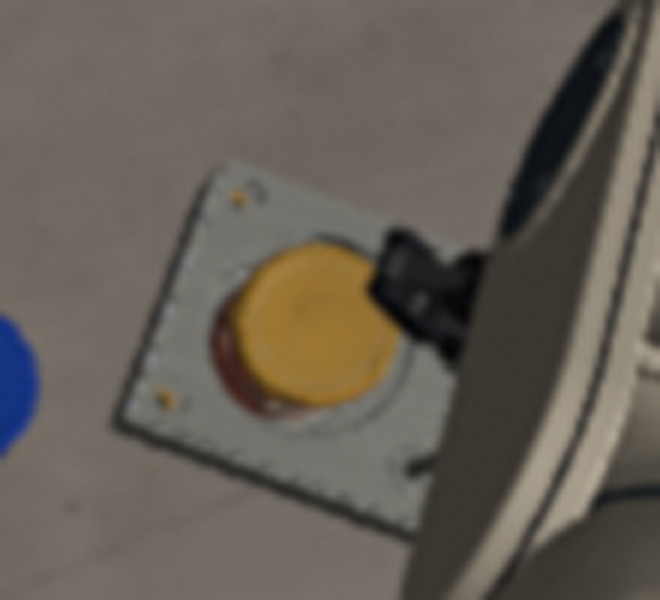

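Run:
```python
from meas import *
s=np.load("side_cur.npy",allow_pickle=True).item(); t=np.load("top_cur.npy",allow_pickle=True).item()
f=lambda s,u,v:cv2.resize(s["img"][v-8:v+9,u-8:u+9,::-1],None,fx=14,fy=14,interpolation=cv2.INTER_CUBIC)
cv2.imwrite("pics/h3.png",np.vstack([np.hstack([f(s,319,270),f(s,253,321),f(s,294,333)]),np.hstack([f(t,371,182),f(t,358,216),f(t,358,216)])]))
```

```text
(no output)
```

View pics/h3.png

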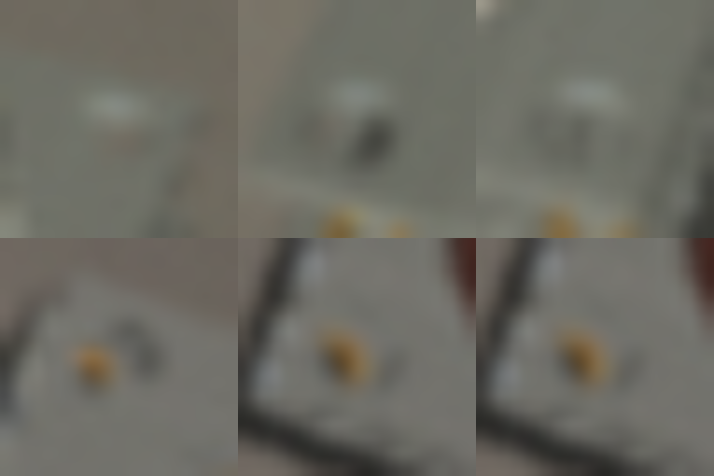

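Run:
```python
from meas import *
q=lambda c,o:((c[0]+.5)/14-.5+o[0],(c[1]+.5)/14-.5+o[1])
rep([q((118,122),(311,262)),q((122,118),(245,313)),q((112,120),(286,325))],.0738)
rept([q((118,114),(363,174)),q((127,118),(350,208))],.0738)
```

```text
side err mm [[0.2, 1.4, 25.8], [-0.8, 1.5, 25.8], [-1.3, 0.7, 25.8]] mean [-0.6  1.2 25.8]
T -21.690260470316844 -21.946493931642458 183.76712657174562 86.04683201443775
H -22.038354465707442 -22.512889641920506 184.9770029456482 85.87772802904973
top err [[1.3, -1.9, 25.8], [-1.3, -2.0, 25.8]] yaw -20.93619918424678 87.91440994957614
```

```bash
python3 -m crank '[{"dp":[0.0003,0,-0.004],"roll":0},{"dp":[0,0,-0.004],"roll":0},{"dp":[0,0,-0.002],"roll":0},{"dp":[0,0,0],"roll":0},{"dp":[0,0,0],"roll":0},{"dp":[0,0,0],"roll":0},{"dp":[0,0,0],"roll":0},{"dp":[0,0,0],"roll":0},{"dp":[0,0,0],"roll":0},{"dp":[0,0,0],"roll":0}]';python3 - <<'E'
from meas import *
from cell import r, snapshot
s=snapshot("side"); np.save("side_cur.npy",s,allow_pickle=True)
t=snapshot("top"); np.save("top_cur.npy",t,allow_pickle=True)
st=r.read_state(); print(st["t"],st["position"],st["contact_force"]); m=R.from_rotvec(st["tool_rot"]).as_matrix();print(m[:,2],np.degrees(np.arctan2(m[1,1],m[0,1])))
f=lambda s,u,v:cv2.resize(s["img"][v-8:v+9,u-8:u+9,::-1],None,fx=14,fy=14,interpolation=cv2.INTER_CUBIC)
cv2.imwrite("pics/h4.png",np.vstack([np.hstack([f(s,319,274),f(s,253,325),f(s,294,337)]),np.hstack([f(t,371,182),f(t,358,216),f(t,358,216)])]))
crop(s,230,230,350,360,4.5,"p7.png")
E
```

```text
t: 17.75
position: [0.5644, -0.2638, 0.1294]
tool_rot: [0.602, 3.083, -0.0]
contact_force: [0.5, 0.5, -4.0]
opening: 0.176
17.85 [ 0.56436767 -0.26375847  0.12936079] [ 0.57429807 -0.24342509 -3.49151918]
[ 6.27555574e-06 -5.81168190e-05 -9.99999998e-01] 67.89984243842177
```

View pics/h4.png

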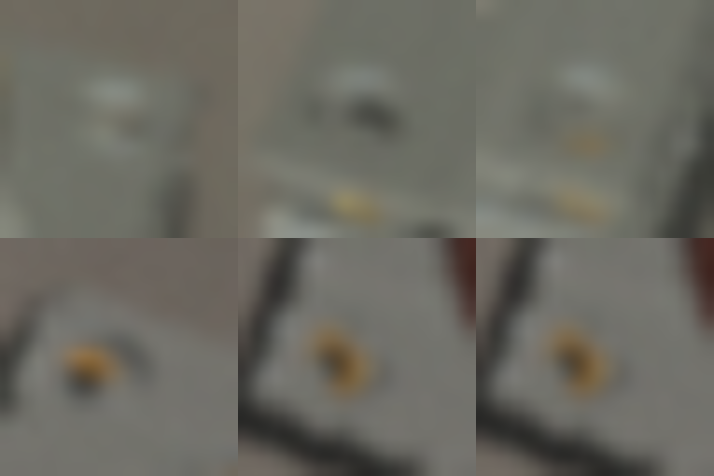

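View pics/p7.png

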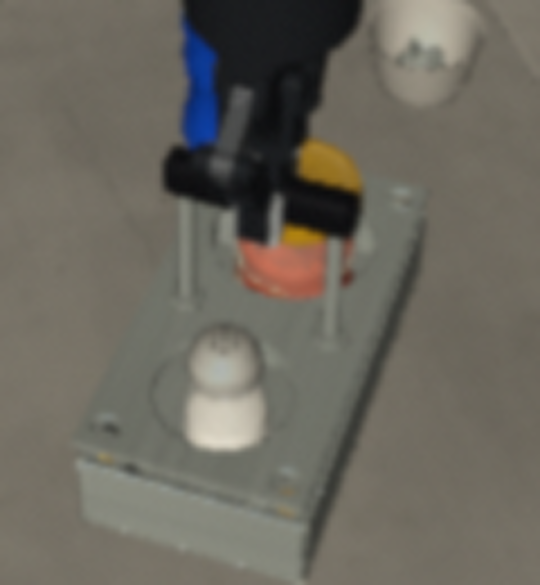

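Run:
```python
from meas import *
q=lambda c,o:((c[0]+.5)/14-.5+o[0],(c[1]+.5)/14-.5+o[1])
rep([q((115,115),(311,266)),q((122,102),(245,317)),q((110,110),(286,329))],.0639)
rept([q((110,118),(363,174)),q((115,118),(350,208))],.0639)
# caddy rim / plate corners in p7 crop
s=np.load("side_cur.npy",allow_pickle=True).item()
a=np.radians(-21.7);c=np.array([.5685,-.2556]);v=np.array([[np.cos(a),-np.sin(a)],[np.sin(a),np.cos(a)]])@[-.055,-.104]+c
print((proj(s,[[*v,.048],[*v,.0597]])-[230,230])*4.5)
```

```text
side err mm [[0.2, 0.0, 15.9], [-1.1, 2.0, 15.9], [-1.3, 0.1, 15.9]] mean [-0.7  0.7 15.9]
T -21.690260470316844 -21.946493931642458 183.76712657174562 86.04683201443775
H -22.139583456275275 -23.134692428633826 184.2577268860404 86.5566994740468
top err [[2.4, -2.2, 15.9], [-0.2, -1.4, 15.9]] yaw -21.49442083175119 88.28607227717157
[[ 73.51691395 460.67023133]
 [ 72.52227068 444.80128271]]
```

Run:
```python
from cell import r
print(r.hand_in()); st=r.read_state(); print(st["t"],st["position"],st["contact_force"])
```

```text
the job is handed in; nothing more can be done
None
the job is handed in; nothing more can be done
```

The salt shaker is standing released in the small seat, and the arm is holding the cover plate level about 11–12 mm above the caddy. I handed it in at about 17.9 s of the 58 s allowed; the hand-in reports no verdict.

**Shaker:** it touched the seat floor at the expected height. In the side view it stood upright, with its axis within about 1 mm of the seat's centre.

**Cover:** gripped by the black handle and held the same way round as the caddy, with both jars sticking up through their holes. At the end the grip opening was about 15 mm and the tool carried 3.5–4 N, which fits the 0.4 kg plate hanging free.

**Alignment:** I took the caddy's thread positions from the first pictures.

| Check against the threads | Result |
|---|---|
| Side view | Holes mostly within 2 mm; hole_b the worst at about 2.3 mm |
| Top view | One hole (hole_a) about 3.3 mm off |
| Plate angle | Within about 1° of the caddy's |

The two cameras disagreed by 3–4 mm overall, with opposite signs in y. I held the plate between the two readings, so the holes should be inside the 5 mm limit. hole_b could not be seen in the final top view, because the arm hid that end of the plate.

**Other things:** the side view showed no sign that the caddy or its jar had moved. I steered clear of the bystanders and look-alikes but did not measure them again at the end.

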